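Castle nut on to the next slot, and the split pin in

TASK

The castle nut on the gas-trolley wheel is only run on loosely. Turn it clockwise until you feel it come up snug on its washer, then on, under load, just as far as the next slot that lines up with the cross hole in the axle, and leave it there: not backed off, not a slot further. Then slide the split pin from the parts mat through slot and hole until its eye sits against the nut, gently and never forced, let go of it, and leave the other things on the bench where they are.

Things in the scene. Friction and masses are not known exactly. Their poses are not given: they have to be found in the camera images.
- axle: the fixed axle with wheel, plate, washer and nut; origin on the bench under the axle, axes as for the cross hole. Above the bench: plate 200 mm square, 10 mm thick; tyre and rim 200 mm across, up to 74 mm; hub 66 mm across, up to 80 mm; on it the washer and the nut, which turns; the rest stands still
- cross_hole (a point): centre of the cross hole in the upright 30 mm axle, 112.5 mm above the bench. Its z axis is the axle (up), its x axis runs along the hole, which is 7 mm wide and 7 mm high, goes right through and is open at both ends; the pin may go in from either end. A yellow paint line on the axle's end, 122 mm above the bench, shows the hole's direction
- nut_slots (a point): castle nut, steel: point on the axle at the height of the cross hole. Hexagon 46 mm across flats, 84 to 108 mm above the bench; on it a crown up to 117 mm with six slots 7 mm wide, open at the top, at the middle of the flats; slot mouths 20.5 mm from the axle. Its x axis runs along one pair of slots and normal to two flats; the other slots lie at 60 and 120 degrees to it. Any pair may serve
- nut_face (a point): centre of the nut's underside; axes turn with the nut. Loose, the nut turns with about 0.07 N m; from the moment it is snug, with about 0.6 N m. Snug lies less than a quarter turn clockwise of the start, different every time and not to be seen. It stays where it is left. The thread moves it down only 2 mm a full turn: the gap to the washer is under 0.5 mm
- washer_face (a point): centre of the top of the thrust washer under the nut, 56 mm across, 4 mm thick, 84 mm above the bench; axes as for the cross hole. It stands still until the nut is snug; after that the nut presses it down, by 2 mm for a full turn, so by a third of a millimetre from one slot to the next
- pin_eye (a point): loose steel split pin, flat on the mat: the point in the rear half of its eye where to grip, so that the fingers stay clear of the nut. x runs along the pin from eye to point, z up. The eye is a flat loop 14 mm wide, 25 mm long, 5 mm thick; its front edge, which stops against the nut, lies 16 mm ahead, the tapered point of the 5.5 mm shank 71 mm ahead. Centre line 12.75 mm above the bench
- pin_home (a point): point on the centre line of the pin's shank, 36.5 mm ahead of the grip point towards the pin's point; when the pin is fully home (eye against the nut) it lies at the centre of the cross hole
- pin: the same split pin as a whole, 20 g; its origin lies on its underside, 34 mm ahead of the grip point and 2.75 mm lower; axes as for the grip point
- mat: fixed parts mat, blue with a black rubber top, 170 mm (x) by 130 mm (y), 10 mm high; origin at the centre of its underside
- washer: brass washer, 40 mm in diameter, 4 mm thick, lying on the mat; leave alone; origin at its underside
- hub_cap: aluminium hub cap, 72 mm in diameter, 30 mm high, on the bench near the wheel; leave alone; origin at its underside
- grease_jar: white jar with red lid, 72 mm in diameter, 75 mm high; leave alone; origin at its underside
- spanner: steel spanner 240 mm long lying on the bench; leave alone
- driver: screwdriver with orange handle lying on the bench; leave alone
- mallet: hammer lying on the bench; leave alone

How it is judged:
On the way:
1. the nut is snug on its washer and a pair of its slots stands in line with the cross hole (within 5 degrees), with the pin not yet in (z of nut_face in the frame of washer_face below 3e-05 m and (angle between the x axis of nut_slots and the x axis of cross_hole, either way round below 0.087 rad or angle between the x axis of nut_slots and the x axis of cross_hole, either way round between 0.96 and 1.134 rad) and distance between pin_home and cross_hole above 0.07 m), for 0.2 s.
At the end, for the whole second after the job is handed in: the nut snug (gap to washer under 0.03 mm, 5 degrees), slots in line with the hole within 5 degrees, the first pair after snug (washer pressed down under 0.364 mm, 65 degrees); the pin's home point within 3 mm of the hole's centre, its shank within 0.1 rad of the hole, at rest, let go (z of nut_face in the frame of washer_face below 3e-05 m and (angle between the x axis of nut_slots and the x axis of cross_hole, either way round below 0.087 rad or angle between the x axis of nut_slots and the x axis of cross_hole, either way round between 0.96 and 1.134 rad) and distance of washer_face from where it was at the start of the episode below 0.000364 m and distance between pin_home and cross_hole below 0.003 m and angle between the x axis of pin_home and the x axis of cross_hole, either way round below 0.1 rad and linear speed of pin below 0.02 m/s); the robot touches nothing.
It fails at once if the pin is forced: it presses on nut or axle with more than 20 N (contact force between pin and axle above 20 N).
It fails at once if another thing on the bench or mat is moved by more than 20 mm (distance of any of washer, hub_cap, grease_jar, spanner, driver, mallet from where it was at the start of the episode above 0.02 m).
It also fails if it takes over 72 s, if anything falls off the work surface, if the arm or the gripper's body presses on something with over 40 N, if the wrist force passes 120 N, or if a joint passes its speed limit or range.

ROBOT

A 7-joint arm with a two-finger parallel gripper is mounted at the origin on the work surface. World frame = base frame: x ahead of the robot, y to its left, z up, the work surface at z = 0. Lengths are in m, angles in rad, forces in N, time in s.
With the tool pointing down it reaches from about 0.4 to 0.85 m from the base axis. Payload 10.4 kg.
Tool frame: the origin (TCP) lies on the centre line of the jaws, within the pads' length; the fingertips stand 14 mm ahead of it and the grasp point (between the pads) lies 5 mm behind it (manip.tip_reach is the distance from the TCP to the fingertips, in m); z points along the fingers, y is the line along which they close (so a half turn about z gives the same grasp; the last joint's range is limited). The gripper opens to 85 mm and grips with 20 to 120 N. Pads are 22 mm wide; open, the fingers measure 114 mm over their backs; the gripper's body (76 mm by 85 mm) begins 54 mm behind the grasp point. The pads swing forward as they close: fully open they stand 13 mm farther back than shut.
Start: joints at [-1.248, 0.332, -0.065, 1.46, 0.022, 1.35, -0.088], TCP at [0.212, 0.588, 0.245] pointing down, gripper open.
Joint ranges: [-2.6, 2.6], [-0.5, 2.12], [-1.47, 1.34], [0.16, 2.42], [-1.27, 4.41], [0.06, 2.06], [-2.6, 2.6]. Speed limits (rad/s): [2.22, 2.22, 2.79, 2.79, 3.14, 3.14, 3.14].

INTERFACE

Orientations are given as a unit quaternion [x, y, z, w].
In Python, from workcell import manip gives the robot as it stands.
- The arm moves only by the shell command python3 -m pendant 'ROWS' [FORCE]. ROWS is JSON, a list of rows, each a list of 7 numbers: the shift along the tool's x, y, z in units of 50 mm (1.0 is 50 mm), then the turn, a rotation vector about the tool's x, y, z in units of 8 degrees (1.0 is 8 degrees), then the opening, from -1 (shut) to 1 (fully open), so that 0 is half open. In form: [[dx, dy, dz, ax, ay, az, jaw], ...]. A call has exactly 10 rows; each row is the pose to reach, as a shift and turn from the pose commanded when the call began, along the tool's axes at that moment; what a row does not reach only later rows make up. A row lasts 1/8 s, in which the tool goes at most 62.5 mm and 10.7 degrees, less where a joint would pass 70% of its speed; a pose out of reach is approached as far as the arm can. A call with a gripper value outside its range is refused whole. The fingers move at their own pace and stop on an object; FORCE is the grip in N (left out, the last holds). Time passes only in rows, so rows that repeat a pose let the fingers close, or fill a call up. It gives the time, the measured TCP pose, the force, the opening and the grip force at its end, in the units of the state.
- manip.get_obs(): the state, without advancing time (a new reading comes with each control period).
- manip.camera(name): name is "scene" or "top" or "wrist"; returns (picture, depth): 400x640x3 uint8, red, green, blue; 400x640 float32, m along the optical axis (not along the pixel's ray), 0 where there is no reading.
- manip.get_calibration(name): a dict with "fx", "fy", "cx", "cy" (pixels), "xyz" and "orientation" of the camera in the world. Camera axes: x right, y up, looking along -z (the intrinsics and any distortion apply to the point x, -y, -z); pixel columns grow to the right and rows downward; lengths in m; the calibration is good to about 2 mm. A picture is of the moment at which its call begins: read the wrist's pose just before it. get_calibration takes no time and is no camera call; for the wrist camera it gives the pose at the moment of the call.
- manip.hand_in(): hands the job in; it is judged then, once.
Trained networks look in the newest picture that a camera, given by its name, has taken for a name from the list of things; names that differ only in an ending like _2 or _b are one class to them, and where a whole thing is asked for, a point or a joint stands for the part that bears it (a point fixed in the world has none). Each returns a list of dicts, best first, with "p" (0 to 1); they miss things now and then, are a little off and sometimes report something else, mostly with a low value. They report only what shows in the picture. A call takes as long as a camera call.
- manip.find_in(thing, camera): "box" ([left, top, right, bottom] in pixels, round what is visible of it).
- manip.trace(thing, camera): "pixels" (400x640 bool, what is visible of it) and "box" ([left, top, right, bottom] in pixels, round what is visible of it).
- manip.tip_of(thing, camera): "pixel" ([column, row] in pixels: a listed point, or the origin of a listed thing).
The state is a dict: "clock": time; "joint_pos": joint angles; "joint_velocities": joint speeds; "tau": joint torques, N m; "position": TCP position; "ee_rot": TCP orientation; "ft_force": force on the tool from outside, world axes, zero at the start; "torque": the same for the moment, N m; "grip_width": opening from 0.0 (shut) to 1.0 (fully open); "grasp_force": force on a finger pad.
Only numpy, scipy, OpenCV 4.12 (cv2) and the standard library are available. Lean on these libraries where they do the work, as an engineer would, in place of code of your own. Each camera call takes 0.05 s, during which the arm holds its last target. There are 200 camera calls.

## Working session

There is one attempt and no reset: what is moved stays moved. The work goes in short steps, Python scripts to look and compute and a shell command to move; the robot and the scene stay as the last step left them, time stands still between calls to the robot, and variables do not carry over. Pictures are saved under pics/ and viewed, at most 14 in all, crops included, and the job is handed in when it is done.

```bash
mkdir -p pics; cat > h.py <<'E'
import numpy as np, cv2
from scipy.spatial.transform import Rotation as R
from workcell import manip
def ray(cal,px):
    K=cal; d=np.array([(px[0]-K['cx'])/K['fx'],-(px[1]-K['cy'])/K['fy'],-1.0])
    return np.array(K['xyz']),R.from_quat(K['orientation']).apply(d)
def at_z(cal,px,z):
    o,d=ray(cal,px); return o+d*(z-o[2])/d[2]
def proj(cal,p):
    q=R.from_quat(cal['orientation']).inv().apply(np.array(p)-cal['xyz'])
    return [cal['cx']+cal['fx']*q[0]/-q[2], cal['cy']-cal['fy']*q[1]/-q[2]]
def tool(p=None,rv=None):
    """world target point -> shift in tool units from current measured pose"""
    o=manip.get_obs(); r=R.from_quat(o['ee_rot'])
    return r.inv().apply(np.array(p)-o['position'])/0.05
E
python3 - <<'E'
from h import *
print(manip.get_obs())
for c in ['top','scene']:
    im,d=manip.camera(c); cal=manip.get_calibration(c); print(c,cal)
    cv2.imwrite(f'pics/{c}0.png',im[:,:,::-1])
    for t,z in [('cross_hole',.1125),('nut_slots',.1125),('pin_eye',.01275),('pin_home',.01275),('mat',0),('washer',.01),('hub_cap',0),('grease_jar',0),('spanner',0),('driver',0),('mallet',0)]:
        r=manip.tip_of(t,c)
        for q in r[:2]: print(t,np.round(q['pixel'],1),round(q['p'],2),at_z(cal,q['pixel'],z).round(4))
E
```

```text
{'clock': 0.0, 'joint_pos': array([-1.24762042,  0.33285719, -0.0646872 ,  1.46097014,  0.02159764,
        1.34986846, -0.08850798]), 'joint_velocities': array([ 0.00072481, -0.00145088,  0.00023273,  0.00096438, -0.00021889,
        0.00056969,  0.00121097]), 'tau': array([ 5.65003902e-04, -6.25461173e+01,  4.93400835e-02, -3.91581059e+01,
        1.61732017e-02,  1.04894087e-02, -1.56532349e-05]), 'position': array([0.21171852, 0.58766744, 0.24451128]), 'ee_rot': array([ 1.72027431e-01,  9.85091908e-01, -6.98430423e-04, -8.77204261e-05]), 'ft_force': array([ 0.85298733, -0.53378312,  0.22169476]), 'torque': array([-0.03292376,  0.03659532,  0.04866347]), 'grasp_force': 0.0, 'grip_width': 1.0020009642622556}
top {'fx': 481.0629385823609, 'fy': 481.0629385823609, 'cx': 318.45586097639983, 'cy': 202.65353921298555, 'xyz': array([ 0.15836641, -0.0408816 ,  1.81097552]), 'orientation': array([-0.07273151,  0.06017566,  0.70985814, -0.69799029])}
cross_hole [267.8 191.9] 0.69 [0.5252 0.1696 0.1125]
nut_slots [261.  191.3] 0.57 [0.5279 0.1943 0.1125]
pin_eye [383.2 195. ] 0.53 [ 0.5263 -
[... 735 characters left out ...]
157]), 'orientation': array([0.25696776, 0.15912691, 0.50338351, 0.8094759 ])}
cross_hole [380.4 176.7] 0.75 [0.5294 0.1726 0.1125]
nut_slots [378.  176.6] 0.67 [0.5261 0.1667 0.1125]
pin_eye [234.7 255.8] 0.6 [ 0.5273 -0.2757  0.0128]
pin_home [244.7 257.5] 0.5 [ 0.5443 -0.2532  0.0128]
pin_home [275.8 259.9] 0.48 [ 0.5885 -0.18    0.0128]
mat [256.3 253.6] 0.79 [ 0.5401 -0.2186  0.    ]
washer [275.1 260.1] 0.41 [ 0.5868 -0.1816  0.01  ]
hub_cap [304.8 194.3] 0.73 [ 0.4166 -0.0096  0.    ]
grease_jar [417.  133.4] 0.8 [0.356  0.4356 0.    ]
spanner [462.3 170.2] 0.56 [0.5511 0.4751 0.    ]
driver [183.7 286.7] 0.83 [ 0.5472 -0.429   0.    ]
mallet [139. 239.] 0.86 [ 0.35   -0.4985  0.    ]
```

```bash
python3 - <<'E'
from h import *
o=manip.get_obs(); r=R.from_quat(o['ee_rot']); c=manip.get_calibration('wrist')
print(c, r.inv().apply(c['xyz']-o['position']), (r.inv()*R.from_quat(c['orientation'])).as_matrix().round(3))
print(tool([.527,.171,.33]), manip.tip_reach)
E
```

```text
{'fx': 279.8020483393481, 'fy': 279.8020483393481, 'cx': 313.6320747779904, 'cy': 199.98962197895256, 'xyz': array([0.13879197, 0.61334541, 0.3756906 ]), 'orientation': array([-0.12430378, -0.08702383,  0.56887803,  0.80830267])} [ 0.07729048 -0.00093259 -0.13035064] [[ 0.001  0.954  0.3  ]
 [ 1.    -0.002  0.   ]
 [ 0.001  0.3   -0.954]]
[-8.75733855 -5.71042568 -1.69384367] 0.014
```

View pics/scene0.png

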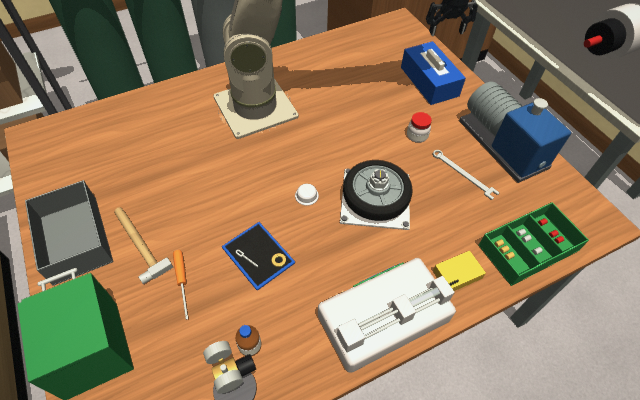

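```bash
python3 -m pendant '[[-1,-0.65,-0.1,0,0,0,1],[-2,-1.3,-0.1,0,0,0,1],[-3,-1.95,-0.1,0,0,0,1],[-4,-2.6,-0.1,0,0,0,1],[-5,-3.25,-0.1,0,0,0,1],[-6,-3.9,-0.1,0,0,0,1],[-7,-4.55,-0.1,0,0,0,1],[-8,-5.2,-0.1,0,0,0,1],[-8.75,-5.7,-0.1,0,0,0,1],[-8.75,-5.7,-0.1,0,0,0,1]]'
python3 - <<'E'
from h import *
print(manip.get_obs()['position'],manip.get_obs()['joint_pos'].round(3))
cal=manip.get_calibration('wrist'); im,d=manip.camera('wrist'); np.savez('w1.npz',im=im,d=d,**cal)
cv2.imwrite('pics/w1.png',im[:,:,::-1])
for t,z in [('cross_hole',.1125),('nut_slots',.1125),('axle',0)]:
    for q in manip.tip_of(t,'wrist')[:2]: print(t,np.round(q['pixel'],1),round(q['p'],2),at_z(cal,q['pixel'],z).round(4))
E
```

```text
clock: 2.45
position: [0.5286, 0.1676, 0.2504]
ee_rot: [0.175, 0.985, -0.0, 0.001]
ft_force: [-0.2, 1.5, 0.0]
grip_width: 0.995
grasp_force: 0.0
[0.52864371 0.16761907 0.25040592] [-0.654  0.17   0.299  1.66  -0.05   1.319  0.871]
cross_hole [319.1 188.2] 0.6 [0.5254 0.1734 0.1125]
nut_slots [316.6 185.5] 0.65 [0.5219 0.172  0.1125]
axle [317.9 166.7] 0.84 [0.5253 0.1737 0.    ]
```

View pics/w1.png

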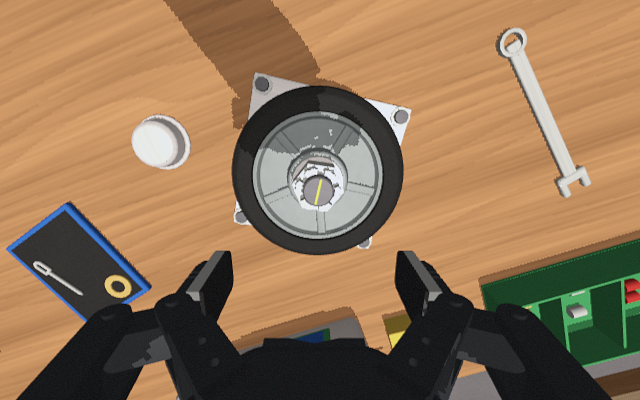

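```bash
python3 -m pendant '[[0.1,0.09,0.8,0,0,0,1],[0.1,0.09,1.5,0,0,0,1],[0.1,0.09,1.8,0,0,0,1],[0.1,0.09,1.8,0,0,0,1],[0.1,0.09,1.8,0,0,0,1],[0.1,0.09,1.8,0,0,0,1],[0.1,0.09,1.8,0,0,0,1],[0.1,0.09,1.8,0,0,0,1],[0.1,0.09,1.8,0,0,0,1],[0.1,0.09,1.8,0,0,0,1]]'
python3 - <<'E'
from h import *
print(manip.get_obs()['position'],manip.get_obs()['joint_pos'].round(3),manip.get_obs()['torque'])
cal=manip.get_calibration('wrist'); im,d=manip.camera('wrist'); np.savez('w2.npz',im=im,d=d,**cal)
for t,z in [('cross_hole',.1125),('nut_slots',.1125),('axle',0)]:
    for q in manip.tip_of(t,'wrist')[:2]: print(t,np.round(q['pixel'],1),round(q['p'],2),at_z(cal,q['pixel'],z).round(4))
# rectified: z=.122 plane, 6px/mm, +-45mm; and z=.108/.117
c0=np.array([.5255,.1735]); s=6; N=540; outs=[]
for z in (.122,.117):
    w=[(-.03,-.03),(.03,-.03),(.03,.03),(-.03,.03)]
    src=np.float32([proj(cal,[c0[0]+a,c0[1]+b,z]) for a,b in w])
    dst=np.float32([[200-b*1000*s,200-a*1000*s] for a,b in w])  # up=+x, left=+y
    o=cv2.warpPerspective(im,cv2.getPerspectiveTransform(src,dst),(400,400),flags=cv2.INTER_CUBIC); outs.append(o)
    if z==.122:
        hsv=cv2.cvtColor(o,cv2.COLOR_RGB2HSV); m=cv2.inRange(hsv,(22,120,80),(38,255,255)); 
        n,l,st,ce=cv2.connectedComponentsWithStats(m); k=1+np.argmax(st[1:,4]); ys,xs=np.where(l==k)
        P=np.c_[xs,ys].astype(float); mu=P.mean(0); u,sv,v=np.linalg.svd(P-mu,full_matrices=False)
        dx,dy=-v[0][1],-v[0][0]; print('line px',st[k],'centre',c0+np.array([200-mu[1],200-mu[0]])/s/1000,'ang deg',np.degrees(np.arctan2(dy,dx)),sv)
cv2.imwrite('pics/w2.png',np.hstack(outs)[:,:,::-1])
E
```

```text
clock: 3.9
position: [0.5237, 0.1775, 0.1603]
ee_rot: [0.172, 0.985, 0.0, -0.0]
ft_force: [-0.7, -0.5, -0.2]
grip_width: 0.999
grasp_force: 0.0
[0.52365681 0.17751679 0.16029324] [-0.656  0.238  0.283  1.777 -0.073  1.136  0.875] [0.01109101 0.02395716 0.00157443]
cross_hole [306.7 234.9] 0.72 [0.5256 0.1707 0.1125]
axle [311.8 192. ] 0.87 [0.5274 0.173  0.    ]
line px [ 183  131   72  105 1338] centre [0.52822733 0.17022671] ang deg 147.65077381029707 [1257.45657169  119.92113526]
```

View pics/w2.png

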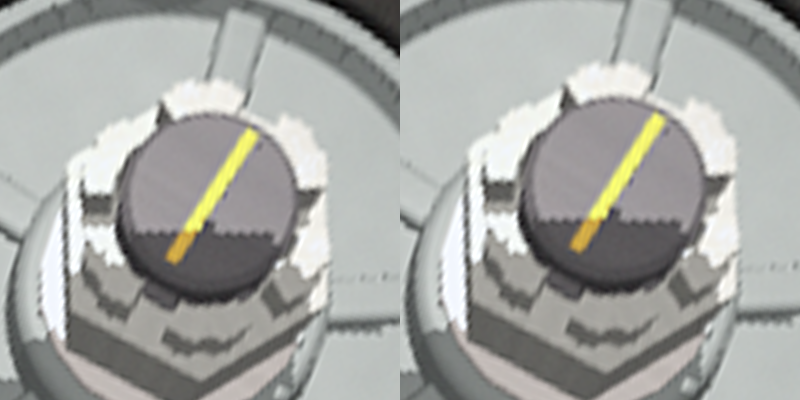

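```bash
python3 - <<'E'
from h import *
f=np.load('w2.npz'); cal={k:f[k] for k in ('fx','fy','cx','cy','xyz','orientation')}; im=f['im']
hsv=cv2.cvtColor(im,cv2.COLOR_RGB2HSV); m=cv2.inRange(hsv,(15,120,80),(38,255,255)); m[:180]=0;m[290:]=0;m[:,:270]=0;m[:,360:]=0
ys,xs=np.where(m); print(len(xs),xs.min(),xs.max(),ys.min(),ys.max())
P=np.array([at_z(cal,(a,b),.122)[:2] for a,b in zip(xs,ys)]); mu=P.mean(0); v=np.linalg.svd(P-mu)[2][0]
print(mu,np.degrees(np.arctan2(v[1],v[0]))%180, np.ptp((P-mu)@v))
o=manip.get_obs(); r=R.from_quat(o['ee_rot']).as_matrix(); print('y ang',np.degrees(np.arctan2(r[1,1],r[0,1])), tool([.5255,.172,.104]))
E
```

```text
113 303 313 224 257
[0.52544762 0.17194522] 147.56523719036966 0.024904534508821678
y ang 70.18979495470411 [-0.07279986 -0.09209822  1.12543086]
```

```bash
python3 -m pendant '[[-0.07,-0.09,0,0,0,-1,1],[-0.07,-0.09,0,0,0,-2,1],[-0.07,-0.09,0.2,0,0,-2.87,1],[-0.07,-0.09,0.6,0,0,-2.87,1],[-0.07,-0.09,1.0,0,0,-2.87,1],[-0.07,-0.09,1.12,0,0,-2.87,1],[-0.07,-0.09,1.12,0,0,-2.87,0.4],[-0.07,-0.09,1.12,0,0,-2.87,0.2],[-0.07,-0.09,1.12,0,0,-2.87,0],[-0.07,-0.09,1.12,0,0,-2.87,-0.3]]' 60
cat > s.py <<'E'
from h import *
o=manip.get_obs(); r=R.from_quat(o['ee_rot']).as_matrix(); y=np.degrees(np.arctan2(r[1,1],r[0,1]))
print('yaw',round(y,2),'to align',np.round((y-147.57)%60,2),'F',o['ft_force'].round(2),'T',o['torque'].round(3),'j7',o['joint_pos'][6].round(3),'tau7',o['tau'][6].round(3),'pos',o['position'].round(4),'g',o['grip_width'],'t',o['clock'])
E
python3 s.py
```

```text
clock: 5.35
position: [0.5259, 0.1727, 0.1056]
ee_rot: [-0.028, 1.0, 0.001, 0.001]
ft_force: [-2.4, -0.0, 4.9]
grip_width: 0.52
grasp_force: 59.9
yaw 93.15 to align 5.58 F [-2.45 -0.04  4.88] T [ 0.081  0.448 -0.042] j7 1.291 tau7 0.063 pos [0.5259 0.1727 0.1056] g 0.5200066790923563 t 5.35
```

```bash
python3 -m pendant '[[0,0,0,0,0,0,-0.6],[0,0,0,0,0,0,-0.6],[0,0,0,0,0,0,-0.6],[0,0,0,0,0,0.1,-0.6],[0,0,0,0,0,0.2,-0.6],[0,0,0,0,0,0.3,-0.6],[0,0,0,0,0,0.4,-0.6],[0,0,0,0,0,0.5,-0.6],[0,0,0,0,0,0.6,-0.6],[0,0,0,0,0,0.7,-0.6]]' 100
python3 s.py
python3 - <<'E'
from h import *
cal=manip.get_calibration('wrist'); im,d=manip.camera('wrist')
c0=np.array([.5254,.1719]); s=6; outs=[]
for z in (.122,.117):
    w=[(-.03,-.03),(.03,-.03),(.03,.03),(-.03,.03)]
    src=np.float32([proj(cal,[c0[0]+a,c0[1]+b,z]) for a,b in w])
    dst=np.float32([[200-b*1000*s,200-a*1000*s] for a,b in w])
    outs.append(cv2.warpPerspective(im,cv2.getPerspectiveTransform(src,dst),(400,400),flags=cv2.INTER_CUBIC))
cv2.imwrite('pics/w3.png',np.hstack(outs)[:,:,::-1])
E
```

```text
clock: 6.6
position: [0.5259, 0.1727, 0.1058]
ee_rot: [0.021, 1.0, 0.001, 0.001]
ft_force: [-2.8, -0.5, 8.3]
grip_width: 0.512
grasp_force: 101.8
yaw 87.54 to align 59.97 F [-2.81 -0.48  8.28] T [0.007 0.669 0.106] j7 1.197 tau7 0.156 pos [0.5259 0.1727 0.1058] g 0.5119346946323087 t 6.6
```

View pics/w3.png

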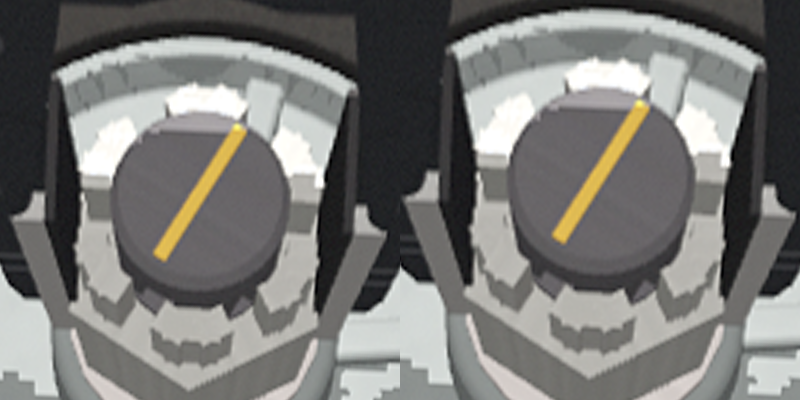

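```bash
python3 -m pendant '[[0,0,0,0,0,0.2,-0.6],[0,0,0,0,0,0.4,-0.6],[0,0,0,0,0,0.6,-0.6],[0,0,0,0,0,0.8,-0.6],[0,0,0,0,0,1.0,-0.6],[0,0,0,0,0,1.2,-0.6],[0,0,0,0,0,1.4,-0.6],[0,0,0,0,0,1.6,-0.6],[0,0,0,0,0,1.8,-0.6],[0,0,0,0,0,2.0,-0.6]]' 100
python3 s.py
python3 -m pendant '[[0,0,0,0,0,0.2,-0.6],[0,0,0,0,0,0.4,-0.6],[0,0,0,0,0,0.6,-0.6],[0,0,0,0,0,0.8,-0.6],[0,0,0,0,0,1.0,-0.6],[0,0,0,0,0,1.2,-0.6],[0,0,0,0,0,1.4,-0.6],[0,0,0,0,0,1.6,-0.6],[0,0,0,0,0,1.8,-0.6],[0,0,0,0,0,2.0,-0.6]]' 100
python3 s.py
```

```text
clock: 7.9
position: [0.5259, 0.1728, 0.1058]
ee_rot: [0.161, 0.987, 0.001, 0.001]
ft_force: [-3.1, -0.1, 7.1]
grip_width: 0.51
grasp_force: 101.7
yaw 71.52 to align 43.95 F [-3.1  -0.14  7.12] T [0.077 0.565 0.07 ] j7 0.929 tau7 0.379 pos [0.5259 0.1728 0.1058] g 0.5095873403794067 t 7.9
clock: 9.15
position: [0.5259, 0.1729, 0.1057]
ee_rot: [0.296, 0.955, 0.001, 0.0]
ft_force: [-1.6, 1.4, 6.1]
grip_width: 0.511
grasp_force: 101.6
yaw 55.53 to align 27.96 F [-1.57  1.39  6.14] T [0.138 0.462 0.066] j7 0.662 tau7 0.378 pos [0.5259 0.1729 0.1057] g 0.510924092414263 t 9.15
```

Still loose (0.07 N m).

```bash
python3 -m pendant '[[0,0,0,0,0,0.2,-0.6],[0,0,0,0,0,0.4,-0.6],[0,0,0,0,0,0.6,-0.6],[0,0,0,0,0,0.8,-0.6],[0,0,0,0,0,1.0,-0.6],[0,0,0,0,0,1.2,-0.6],[0,0,0,0,0,1.4,-0.6],[0,0,0,0,0,1.6,-0.6],[0,0,0,0,0,1.8,-0.6],[0,0,0,0,0,2.0,-0.6]]' 100
python3 s.py
python3 -m pendant '[[0,0,0,0,0,0.15,-0.6],[0,0,0,0,0,0.3,-0.6],[0,0,0,0,0,0.45,-0.6],[0,0,0,0,0,0.6,-0.6],[0,0,0,0,0,0.75,-0.6],[0,0,0,0,0,0.9,-0.6],[0,0,0,0,0,1.05,-0.6],[0,0,0,0,0,1.2,-0.6],[0,0,0,0,0,1.35,-0.6],[0,0,0,0,0,1.5,-0.6]]' 100
python3 s.py
```

```text
clock: 10.4
position: [0.526, 0.1729, 0.1056]
ee_rot: [0.426, 0.905, 0.001, 0.0]
ft_force: [-1.1, 1.1, 5.1]
grip_width: 0.505
grasp_force: 101.3
yaw 39.58 to align 12.01 F [-1.08  1.14  5.11] T [0.087 0.279 0.613] j7 0.396 tau7 -0.156 pos [0.526  0.1729 0.1056] g 0.5052566471752402 t 10.4
clock: 11.65
position: [0.5261, 0.1729, 0.1056]
ee_rot: [0.518, 0.855, 0.001, 0.0]
ft_force: [-1.0, 0.2, 5.5]
grip_width: 0.508
grasp_force: 101.2
yaw 27.59 to align 0.02 F [-0.96  0.24  5.48] T [0.148 0.205 0.577] j7 0.197 tau7 -0.267 pos [0.5261 0.1729 0.1056] g 0.5082924239338841 t 11.65
```

```bash
python3 -m pendant '[[0,0,0,0,0,0,0.3],[0,0,0,0,0,0,0.7],[0,0,0,0,0,0,1],[0,0,0,0,0,0,1],[0,0,-0.3,0,0,0,1],[0,0,-0.8,0,0,0,1],[0,0,-1.1,0,0,0,1],[0,0,-1.1,0,0,0,1],[0,0,-1.1,0,0,0,1],[0,0,-1.1,0,0,0,1]]' 100
python3 s.py
python3 - <<'E'
from h import *
cal=manip.get_calibration('wrist'); im,d=manip.camera('wrist'); np.savez('w4.npz',im=im,d=d,**cal)
c0=np.array([.5254,.1719]); s=6; outs=[]
for z in (.122,.117):
    w=[(-.03,-.03),(.03,-.03),(.03,.03),(-.03,.03)]
    src=np.float32([proj(cal,[c0[0]+a,c0[1]+b,z]) for a,b in w])
    dst=np.float32([[200-b*1000*s,200-a*1000*s] for a,b in w])
    outs.append(cv2.warpPerspective(im,cv2.getPerspectiveTransform(src,dst),(400,400),flags=cv2.INTER_CUBIC))
cv2.imwrite('pics/w4.png',np.hstack(outs)[:,:,::-1])
hsv=cv2.cvtColor(im,cv2.COLOR_RGB2HSV); m=cv2.inRange(hsv,(15,120,80),(38,255,255))
q=np.array(proj(cal,[*c0,.122])).astype(int); k=np.zeros_like(m); cv2.circle(k,tuple(int(v) for v in q),35,255,-1); m&=k
ys,xs=np.where(m); P=np.array([at_z(cal,(a,b),.122)[:2] for a,b in zip(xs,ys)]); mu=P.mean(0); v=np.linalg.svd(P-mu)[2][0]
print(mu,np.degrees(np.arctan2(v[1],v[0]))%180, np.ptp((P-mu)@v))
E
```

```text
clock: 12.9
position: [0.525, 0.172, 0.1585]
ee_rot: [0.518, 0.855, -0.001, -0.0]
ft_force: [-0.1, -0.2, -0.4]
grip_width: 1.001
grasp_force: 0.0
yaw 27.55 to align 59.98 F [-0.08 -0.2  -0.44] T [ 0.008 -0.007 -0.045] j7 0.173 tau7 0.001 pos [0.525  0.172  0.1585] g 1.0007985020516215 t 12.9
[0.52513577 0.17139404] 147.50075868358473 0.025020621335595072
```

View pics/w4.png

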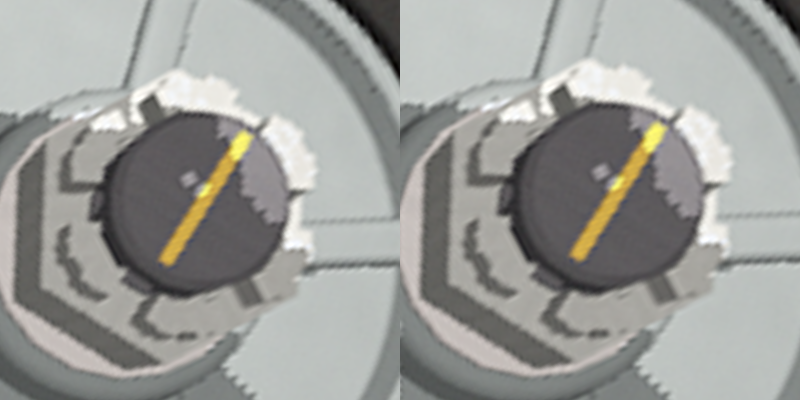

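```bash
python3 -m pendant '[[-0.8,-0.4,-0.4,0,0,0,1],[-1.8,-0.9,-0.4,0,0,0,1],[-2.8,-1.4,-0.4,0,0,0,1],[-3.8,-1.9,-0.4,0,0,0,1],[-4.8,-2.4,-0.4,0,0,0,1],[-5.8,-2.9,-0.4,0,0,0,1],[-6.8,-3.4,-0.4,0,0,0,1],[-7.75,-3.8,-0.4,0,0,0,1],[-7.75,-3.8,-0.4,0,0,0,1],[-7.75,-3.8,-0.4,0,0,0,1]]'
python3 s.py
python3 - <<'E'
from h import *
cal=manip.get_calibration('wrist'); im,d=manip.camera('wrist'); np.savez('w5.npz',im=im,d=d,**cal)
cv2.imwrite('pics/w5.png',im[:,:,::-1])
pts={}
for t in ['pin_eye','pin_home','pin','washer']:
    for q in manip.tip_of(t,'wrist')[:2]: print(t,np.round(q['pixel'],1),round(q['p'],2),at_z(cal,q['pixel'],.01275).round(4))
tr=manip.trace('pin','wrist')
if tr:
    m=tr[0]['pixels']; ys,xs=np.where(m); P=np.array([at_z(cal,(a,b),.01275)[:2] for a,b in zip(xs,ys)]); mu=P.mean(0); v=np.linalg.svd(P-mu)[2][0]; s=(P-mu)@v; w=(P-mu)@[-v[1],v[0]]
    print(tr[0]['p'],tr[0]['box'],len(xs),mu,np.degrees(np.arctan2(v[1],v[0])),s.min(),s.max())
    for a,b in zip(np.arange(s.min(),s.max(),.008),np.arange(s.min(),s.max(),.008)+.008):
        k=(s>=a)&(s<b); print(round(a,3),k.sum(),np.ptp(w[k]).round(4),w[k].mean().round(4))
E
```

```text
clock: 14.2
position: [0.5361, -0.2588, 0.1786]
ee_rot: [0.518, 0.855, -0.0, -0.001]
ft_force: [0.8, 0.5, 0.3]
grip_width: 1.0
grasp_force: 0.0
yaw 27.55 to align 59.98 F [0.84 0.47 0.29] T [0.034 0.023 0.061] j7 1.042 tau7 0.068 pos [ 0.5361 -0.2588  0.1786] g 1.0000599060508024 t 14.2
pin_home [332.  187.3] 0.89 [ 0.5538 -0.2519  0.0127]
pin_home [333.9 186.2] 0.69 [ 0.555  -0.2498  0.0127]
pin [330.9 183.7] 0.85 [ 0.5508 -0.2489  0.0127]
washer [398.4 139.9] 0.65 [ 0.5904 -0.1752  0.0127]
0.57 [292.9, 176.3, 363.9, 187.2] 451 [ 0.54719222 -0.24976554] 24.989737991222245 -0.03881766757400534 0.03979142070559557
-0.039 51 0.0113 -0.0003
-0.031 37 0.0115 0.0006
-0.023 69 0.0114 0.0004
-0.015 39 0.0068 -0.0007
-0.007 35 0.0048 -0.0002
0.001 38 0.0048 0.0003
0.009 48 0.0068 -0.0004
0.017 49 0.007 -0.0002
0.025 53 0.0071 0.0003
0.033 32 0.0068 0.0001
```

View pics/w5.png

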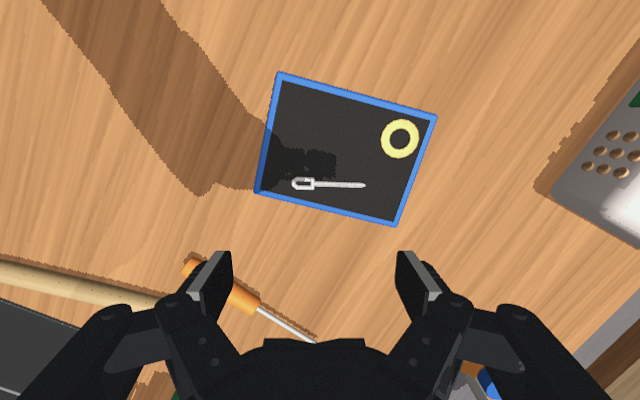

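```bash
python3 -m pendant '[[0.08,-0.32,0.2,0,0,1.3,0.5],[0.08,-0.32,0.5,0,0,2.6,0.5],[0.08,-0.32,0.8,0,0,3.9,0.5],[0.08,-0.32,1.0,0,0,5.2,0.5],[0.08,-0.32,1.3,0,0,6.5,0.5],[0.08,-0.32,1.57,0,0,7.8,0.5],[0.08,-0.32,1.57,0,0,9.1,0.5],[0.08,-0.32,1.57,0,0,10.4,0.5],[0.08,-0.32,1.57,0,0,11.56,0.5],[0.08,-0.32,1.57,0,0,11.56,0.5]]'
python3 s.py
cat > pin.py <<'E'
from h import *
import sys
n=sys.argv[1]; z=float(sys.argv[2])
cal=manip.get_calibration('wrist'); im,d=manip.camera('wrist'); np.savez(n+'.npz',im=im,d=d,**cal)
cv2.imwrite(f'pics/{n}.png',im[:,:,::-1])
for t in ['pin_eye','pin_home','pin']:
    for q in manip.tip_of(t,'wrist')[:2]: print(t,np.round(q['pixel'],1),round(q['p'],2),at_z(cal,q['pixel'],z).round(4))
for tr in manip.trace('pin','wrist')[:1]:
    m=tr['pixels']; ys,xs=np.where(m); P=np.array([at_z(cal,(a,b),z)[:2] for a,b in zip(xs,ys)]); mu=P.mean(0); v=np.linalg.svd(P-mu)[2][0]; s=(P-mu)@v
    print(tr['p'],tr['box'],len(xs),mu,np.degrees(np.arctan2(v[1],v[0])),s.min(),s.max(),'ends',mu+v*s.min(),mu+v*s.max())
E
python3 pin.py w6 .01275
```

```text
clock: 15.75
position: [0.5204, -0.2626, 0.1007]
ee_rot: [0.976, 0.218, -0.0, 0.0]
ft_force: [0.3, 0.1, 0.2]
grip_width: 0.755
grasp_force: 0.0
yaw -64.82 to align 27.61 F [0.3  0.13 0.17] T [-0.018 -0.038  0.006] j7 -0.357 tau7 -1.602 pos [ 0.5204 -0.2626  0.1007] g 0.7554820060817117 t 15.75
pin_eye [312.7 208.2] 0.92 [ 0.52   -0.2625  0.0128]
pin_eye [240.5  73.1] 0.23 [ 0.5905 -0.1722  0.0128]
pin_home [312.7 166.7] 0.87 [ 0.5513 -0.2477  0.0128]
pin [313.4 167.2] 0.71 [ 0.5512 -0.2484  0.0128]
pin [242.1  73.8] 0.33 [ 0.5905 -0.1734  0.0128]
0.71 [303.2, 122.0, 322.0, 220.9] 832 [ 0.54423083 -0.25167598] -153.62468752728918 -0.04351778923819319 0.03615956458236004 ends [ 0.58321856 -0.23234323] [ 0.51183536 -0.26773983]
```

View pics/w6.png

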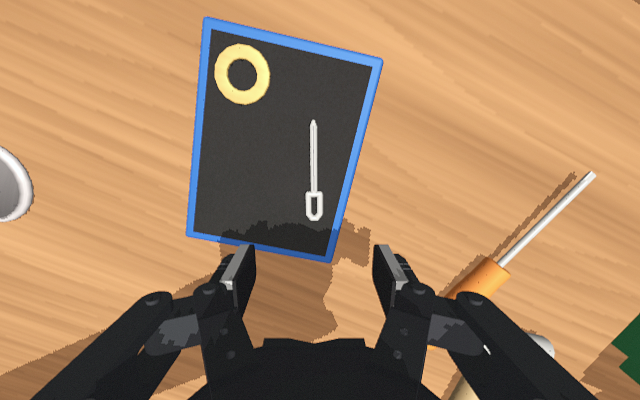

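```bash
python3 -m pendant '[[0,0,0.6,0,0,-0.13,0.2],[0,0,1.2,0,0,-0.13,0],[0,0,1.5,0,0,-0.13,-0.2],[0,0,1.5,0,0,-0.13,-0.3],[0,0,1.5,0,0,-0.13,-0.5],[0,0,1.5,0,0,-0.13,-0.7],[0,0,1.5,0,0,-0.13,-0.8],[0,0,1.5,0,0,-0.13,-0.9],[0,0,1.5,0,0,-0.13,-1],[0,0,1.5,0,0,-0.13,-1]]' 30
python3 s.py
python3 -m pendant '[[0,0,0,0,0,0,-1],[0,0,0,0,0,0,-1],[0,0,-0.2,0,0,0,-1],[0,0,-0.6,0,0,0,-1],[0,0,-1.2,0,0,0,-1],[0,0,-2.2,0,0,0,-1],[0,0,-2.7,0,0,0,-1],[0,0,-2.7,0,0,0,-1],[0,0,-2.7,0,0,0,-1],[0,0,-2.7,0,0,0,-1]]' 30
python3 s.py; python3 pin.py w7 .147
```

```text
clock: 17.25
position: [0.5205, -0.2633, 0.0263]
ee_rot: [0.974, 0.226, 0.0, 0.0]
ft_force: [-1.1, 0.4, 5.7]
grip_width: 0.137
grasp_force: 29.4
yaw -63.89 to align 28.54 F [-1.12  0.38  5.7 ] T [0.096 0.183 0.005] j7 -0.281 tau7 -0.009 pos [ 0.5205 -0.2633  0.0263] g 0.13718399492072986 t 17.25
clock: 18.5
position: [0.5196, -0.2629, 0.16]
ee_rot: [0.974, 0.226, -0.001, -0.0]
ft_force: [0.3, -0.5, 0.1]
grip_width: 0.135
grasp_force: 29.6
yaw -63.9 to align 28.53 F [ 0.35 -0.54  0.12] T [-0.026 -0.02   0.024] j7 -0.387 tau7 -0.002 pos [ 0.5196 -0.2629  0.16  ] g 0.13454517895362014 t 18.5
pin_eye [315.1 253.4] 0.72 [ 0.5188 -0.2647  0.147 ]
pin_eye [ 52.2 162.2] 0.17 [ 0.506  -0.1199  0.147 ]
pin_home [312.5 189.1] 0.89 [ 0.5523 -0.2466  0.147 ]
pin [311.4 195.2] 0.96 [ 0.549  -0.2475  0.147 ]
0.59 [302.2, 125.3, 325.1, 268.2] 1609 [ 0.54613266 -0.2499377 ] -153.761039225798 -0.04040290758699271 0.03985867608690436 ends [ 0.58237237 -0.23207493] [ 0.5103811  -0.26755985]
```

View pics/w7.png

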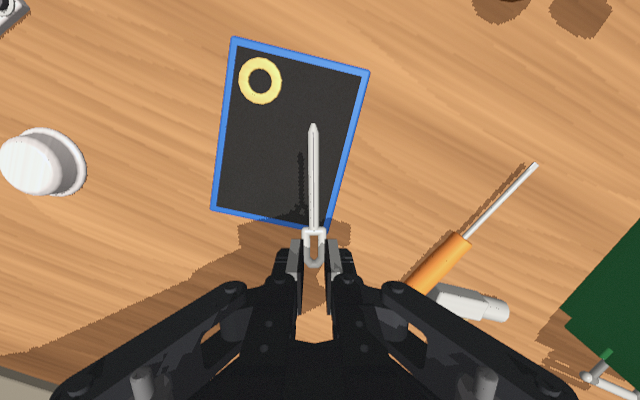

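```bash
python3 -m pendant '[[0.5,-0.6,0,0,0,-1.2,-1],[1.0,-1.2,0,0,0,-2.4,-1],[1.5,-1.8,0,0,0,-3.6,-1],[2.0,-2.4,0,0,0,-4.8,-1],[2.5,-3.0,0,0,0,-6.0,-1],[3.0,-3.6,0,0,0,-7.2,-1],[3.5,-4.2,0,0,0,-8.4,-1],[4.0,-4.8,0,0,0,-9.6,-1],[4.5,-5.4,0,0,0,-10.8,-1],[5.03,-5.97,0,0,0,-12,-1]]' 30
python3 s.py
python3 - <<'E'
from h import *
print(tool([.6143,.1160,.126]),(R.from_quat(manip.get_obs()['ee_rot']).as_matrix()[:2,:2]))
E
```

```text
clock: 20.0
position: [0.6148, 0.1168, 0.1607]
ee_rot: [0.482, 0.876, -0.0, -0.0]
ft_force: [1.3, 0.4, 0.1]
grip_width: 0.136
grasp_force: 29.6
yaw 32.42 to align 4.85 F [1.31 0.44 0.14] T [ 0.003 -0.022 -0.   ] j7 0.492 tau7 -1.826 pos [0.6148 0.1168 0.1607] g 0.13628761620532717 t 20.0
[-0.00807634 -0.01596952  0.69309589] [[-0.53611121  0.84414733]
 [ 0.84414734  0.53611124]]
```

```bash
python3 -m pendant '[[0,0,0,0,0,-1.1,-1],[0,0,0,0,0,-2.2,-1],[0,0,0.2,0,0,-3.14,-1],[0,0,0.5,0,0,-3.14,-1],[0,0,0.69,0,0,-3.14,-1],[0,0,0.69,0,0,-3.14,-1],[0,0,0.69,0,0,-3.14,-1],[0,0,0.69,0,0,-3.14,-1],[0,0,0.69,0,0,-3.14,-1],[0,0,0.69,0,0,-3.14,-1]]' 30
python3 s.py; python3 pin.py w8 .1125
cat > line.py <<'E'
from h import *
import sys
f=np.load(sys.argv[1]+'.npz'); cal={k:f[k] for k in ('fx','fy','cx','cy','xyz','orientation')}; im=f['im']
hsv=cv2.cvtColor(im,cv2.COLOR_RGB2HSV); m=cv2.inRange(hsv,(15,120,80),(38,255,255))
q=np.array(proj(cal,[.5255,.172,.122])).astype(int); k=np.zeros_like(m); cv2.circle(k,tuple(int(v) for v in q),25,255,-1); m&=k
ys,xs=np.where(m); P=np.array([at_z(cal,(a,b),.122)[:2] for a,b in zip(xs,ys)]); mu=P.mean(0); v=np.linalg.svd(P-mu)[2][0]
print('line',q,len(xs),mu,np.degrees(np.arctan2(v[1],v[0]))%180, np.ptp((P-mu)@v))
E
python3 line.py w8
```

```text
clock: 21.25
position: [0.6147, 0.1156, 0.1265]
ee_rot: [0.282, 0.959, 0.0, 0.0]
ft_force: [0.2, 0.3, -0.3]
grip_width: 0.134
grasp_force: 29.6
yaw 57.22 to align 29.65 F [ 0.24  0.3  -0.31] T [-0.007  0.016  0.063] j7 0.91 tau7 -0.004 pos [0.6147 0.1156 0.1265] g 0.13399263368509765 t 21.25
pin_eye [312.2 251.2] 0.67 [0.613  0.1145 0.1125]
pin [314.3 192.9] 0.57 [0.5843 0.1343 0.1125]
0.82 [303.7, 125.0, 325.4, 267.9] 1774 [0.58950254 0.12997195] -32.32602283088851 -0.042863827457209354 0.03775782343774688 ends [0.55328179 0.15289279] [0.62140862 0.10978148]
line [314  42] 247 [0.52533916 0.17190598] 147.32735589594955 0.0191013548596308
```

View pics/w8.png

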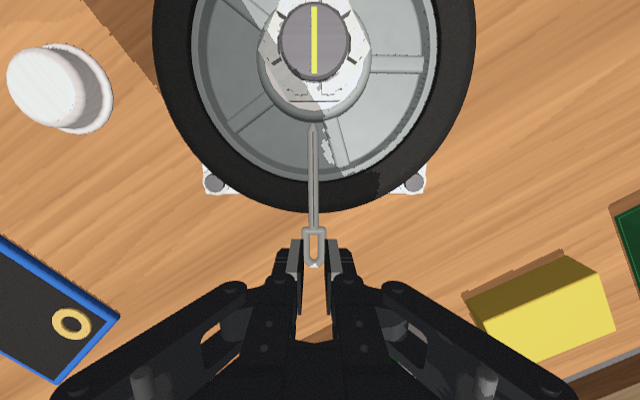

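```bash
cat > lat.py <<'E'
from h import *
import sys
n=sys.argv[1]; f=np.load(n+'.npz'); cal={k:f[k] for k in ('fx','fy','cx','cy','xyz','orientation')}; im=f['im']
r0,r1=int(sys.argv[2]),int(sys.argv[3])
m=manip.trace('pin','wrist')[0]['pixels']
L=[]
for r in range(r0,r1):
    c=np.where(m[r])[0]
    if len(c): L.append((c.mean(),r,len(c)))
L=np.array(L); print('cols',L[::12].round(1).tolist())
W=np.array([at_z(cal,(a,b),.1125)[:2] for a,b,_ in L])
mu=W.mean(0); v=np.linalg.svd(W-mu)[2][0]; v*=np.sign(-v[0])
hsv=cv2.cvtColor(im,cv2.COLOR_RGB2HSV); y=cv2.inRange(hsv,(15,120,80),(38,255,255)); q=np.array(proj(cal,[.5255,.172,.122])).astype(int)
k=np.zeros_like(y); cv2.circle(k,tuple(int(t) for t in q),40,255,-1); y&=k
ys,xs=np.where(y); P=np.array([at_z(cal,(a,b),.122)[:2] for a,b in zip(xs,ys)]); a=P.mean(0)
o=manip.get_obs(); T=R.from_quat(o['ee_rot']).as_matrix()
w=np.array([-v[1],v[0]])*-1; w*=np.sign(w@T[:2,1])
print('yellow cols',xs.mean(),ys.min(),ys.max(),'axle',a,'pin ang',np.degrees(np.arctan2(v[1],v[0])),'line centre lateral of pin line (+tool y), mm',(a-mu)@w*1000,'TCP lateral of pin line',(o['position'][:2]-mu)@w*1000,'TCP->axle along',(a-o['position'][:2])@v*1000)
E
python3 lat.py w8 130 222
```

```text
cols [[312.5, 130.0, 10.0], [312.0, 142.0, 11.0], [312.5, 154.0, 10.0], [312.5, 166.0, 10.0], [312.5, 178.0, 10.0], [313.0, 190.0, 11.0], [313.0, 202.0, 11.0], [313.5, 214.0, 10.0]]
yellow cols 313.92899408284023 7 72 axle [0.52436256 0.17249714] pin ang 148.03398931847516 line centre lateral of pin line (+tool y), mm 1.455308207291198 TCP lateral of pin line 0.9447852316624707 TCP->axle along 106.73498213696297
```

```bash
python3 - <<'E'
from h import *
f=np.load('w8.npz'); g=f['im'].mean(2)
for r in (130,140,150,160,175,185,192,199,206,220): print(r,g[r,304:324].astype(int).tolist())
d=f['d']; print('depth pin row',[d[r,313].round(4) for r in (135,150,165,180,200,215)])
cal={k:f[k] for k in ('fx','fy','cx','cy','xyz','orientation')}
for r in (135,165,200,215):
    dd=d[r,313]; q=np.array([(313-cal['cx'])/cal['fx'],-(r-cal['cy'])/cal['fy'],-1])*dd; print(R.from_quat(cal['orientation']).apply(q)+cal['xyz'])
for c in ((314,20),(300,40)):
    dd=d[c[1],c[0]]; q=np.array([(c[0]-cal['cx'])/cal['fx'],-(c[1]-cal['cy'])/cal['fy'],-1])*dd; print('axle end',R.from_quat(cal['orientation']).apply(q)+cal['xyz'])
E
```

```text
130 [126, 125, 125, 120, 121, 135, 146, 152, 157, 153, 149, 142, 131, 102, 122, 126, 124, 123, 169, 198]
140 [125, 126, 125, 107, 126, 141, 147, 159, 114, 122, 148, 145, 139, 124, 112, 122, 125, 120, 166, 198]
150 [124, 126, 125, 106, 127, 140, 146, 155, 130, 125, 149, 145, 139, 123, 114, 122, 122, 122, 122, 118]
160 [123, 122, 123, 114, 122, 138, 147, 155, 129, 103, 149, 146, 138, 128, 100, 120, 122, 123, 123, 124]
175 [115, 116, 115, 115, 118, 136, 144, 154, 144, 105, 148, 147, 141, 129, 101, 116, 118, 117, 116, 118]
185 [33, 33, 33, 31, 122, 134, 144, 153, 143, 86, 149, 149, 141, 133, 77, 37, 29, 34, 36, 29]
192 [34, 33, 30, 28, 88, 134, 146, 152, 144, 86, 148, 148, 142, 133, 78, 36, 35, 37, 33, 33]
199 [34, 31, 34, 30, 85, 131, 144, 150, 158, 90, 148, 149, 143, 133, 80, 37, 28, 33, 33, 36]
206 [30, 31, 31, 28, 70, 130, 142, 151, 157, 89, 141, 148, 143, 136, 78, 36, 32, 32, 29, 29]
220 [140, 142, 145, 149, 118, 124, 139, 150, 156, 107, 131, 147, 144, 132, 115, 149, 151, 149, 150, 152]
depth pin row [np.float32(0.1371), np.float32(0.1391), np.float32(0.1409), np.float32(0.1452), np.float32(0.148), np.float32(0.1495)]
[0.55817382 0.15027126 0.11650565]
[0.57055338 0.14231509 0.1171057 ]
[0.58647537 0.13207532 0.11568024]
[0.5932949  0.12769444 0.11662466]
axle end [0.51881383 0.17608903 0.12401395]
axle end [0.52198347 0.1670849  0.12483407]
```

```bash
python3 -m pendant '[[0.1,0.01,0,0,0,0.06,-1],[0.2,0.01,0,0,0,0.06,-1],[0.26,0.01,0,0,0,0.06,-1],[0.26,0.01,0,0,0,0.06,-1],[0.26,0.01,0,0,0,0.06,-1],[0.26,0.01,0,0,0,0.06,-1],[0.26,0.01,0,0,0,0.06,-1],[0.26,0.01,0,0,0,0.06,-1],[0.26,0.01,0,0,0,0.06,-1],[0.26,0.01,0,0,0,0.06,-1]]' 30
python3 s.py; python3 pin.py w9 .1125; python3 lat.py w9 130 222
python3 - <<'E'
from h import *
f=np.load('w9.npz'); im=f['im']
cv2.imwrite('pics/w9c.png',cv2.resize(im[0:240,250:380,::-1],None,fx=2.5,fy=2.5,interpolation=cv2.INTER_CUBIC)[:600])
hsv=cv2.cvtColor(im,cv2.COLOR_RGB2HSV); y=cv2.inRange(hsv,(15,120,80),(38,255,255))
for r in range(5,90,8):
    c=np.where(y[r,290:340])[0]; print(r,(c.mean()+290).round(1) if len(c) else None,end=' ')
E
```

```text
clock: 22.8
position: [0.6039, 0.123, 0.1263]
ee_rot: [0.286, 0.958, 0.0, -0.0]
ft_force: [-0.1, -0.3, -0.4]
grip_width: 0.134
grasp_force: 29.6
yaw 56.75 to align 29.18 F [-0.14 -0.29 -0.42] T [0.059 0.004 0.007] j7 0.882 tau7 0.0 pos [0.6039 0.123  0.1263] g 0.1339496163044519 t 22.8
pin_eye [312.9 252.2] 0.91 [0.6029 0.1219 0.1125]
pin_home [313.8 190.9] 0.97 [0.5726 0.1423 0.1125]
pin_home [312.3 251.9] 0.7 [0.6026 0.1218 0.1125]
pin [313.1 193.3] 0.58 [0.5736 0.1413 0.1125]
5 None 13 None 21 None 29 None 37 None 45 310.5 53 311.0 61 311.0 69 311.0 77 311.0 85 311.0 Traceback (most recent call last):
  File "lat.py", line 5, in <module>
    m=manip.trace('pin','wrist')[0]['pixels']
      ~~~~~~~~~~~~~~~~~~~~~~~~~~^^^
IndexError: list index out of range
```

View pics/w9c.png

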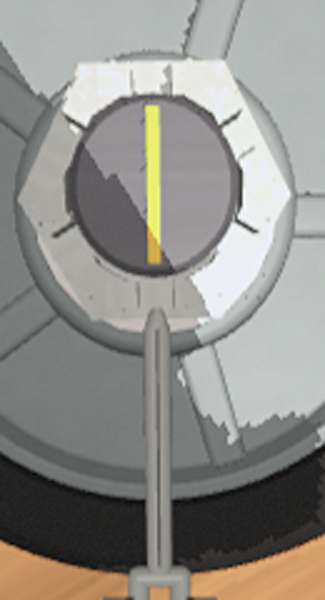

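```bash
python3 -m pendant '[[0,0,0,0,0,-0.03,-1],[0.05,0,0,0,0,-0.03,-1],[0.1,0,0,0,0,-0.03,-1],[0.15,0,0,0,0,-0.03,-1],[0.2,0,0,0,0,-0.03,-1],[0.24,0,0,0,0,-0.03,-1],[0.28,0,0,0,0,-0.03,-1],[0.32,0,0,0,0,-0.03,-1],[0.36,0,0,0,0,-0.03,-1],[0.4,0,0,0,0,-0.03,-1]]' 30
python3 s.py; python3 -c "
from h import *
o=manip.get_obs(); u=np.array([-.8438,.5366]); print('along',(np.array([.5257,.1722])-o['position'][:2])@u*1000,'Falong',o['ft_force'][:2]@u)"
```

```text
clock: 24.35
position: [0.5871, 0.134, 0.1263]
ee_rot: [0.284, 0.959, 0.0, -0.0]
ft_force: [0.3, 0.3, 0.2]
grip_width: 0.139
grasp_force: 29.6
yaw 56.99 to align 29.42 F [0.33 0.32 0.18] T [ 0.064 -0.035  0.017] j7 0.853 tau7 0.057 pos [0.5871 0.134  0.1263] g 0.13905243485664903 t 24.35
along 72.30861858981748 Falong -0.10525155560718465
```

```bash
python3 -m pendant '[[0.07,0,0,0,0,0,-1],[0.14,0,0,0,0,0,-1],[0.21,0,0,0,0,0,-1],[0.28,0,0,0,0,0,-1],[0.35,0,0,0,0,0,-1],[0.42,0,0,0,0,0,-1],[0.48,0,0,0,0,0,-1],[0.54,0,0,0,0,0,-1],[0.58,0,0,0,0,0,-1],[0.62,0,0,0,0,0,-1]]' 30
cat > al.py <<'E'
from h import *
o=manip.get_obs(); u=np.array([-.8438,.5366]); print('along',(np.array([.5257,.1722])-o['position'][:2])@u*1000,'Falong',o['ft_force'][:2]@u)
E
python3 s.py; python3 al.py; python3 pin.py w10 .1125
python3 - <<'E'
from h import *
im=np.load('w10.npz')['im']; cv2.imwrite('pics/w10c.png',cv2.resize(im[60:290,240:400,::-1],None,fx=2.5,fy=2.5,interpolation=cv2.INTER_CUBIC))
E
```

```text
clock: 25.6
position: [0.5612, 0.1509, 0.1263]
ee_rot: [0.284, 0.959, 0.0, 0.0]
ft_force: [0.2, -0.5, -0.8]
grip_width: 0.138
grasp_force: 29.6
yaw 56.99 to align 29.42 F [ 0.19 -0.5  -0.8 ] T [0.001 0.032 0.001] j7 0.798 tau7 0.06 pos [0.5612 0.1509 0.1263] g 0.137752023181502 t 25.6
along 41.34791253149857 Falong -0.4298873369437696
pin_eye [315.4 251.3] 0.86 [0.5604 0.1514 0.1125]
pin_home [ 40.4 352.7] 0.52 [ 0.5248 -0.0393  0.1125]
pin_home [316.4 153. ] 0.22 [0.5135 0.1822 0.1125]
pin [312.5 252.3] 0.37 [0.56   0.1496 0.1125]
pin [ 40.7 354.4] 0.18 [ 0.5258 -0.0402  0.1125]
0.59 [300.2, 123.9, 323.1, 266.9] 1014 [0.54048046 0.16245181] -32.66607582165143 -0.04771760107007073 0.032316126976936435 ends [0.50031033 0.188207  ] [0.56768516 0.14500944]
```

View pics/w10c.png

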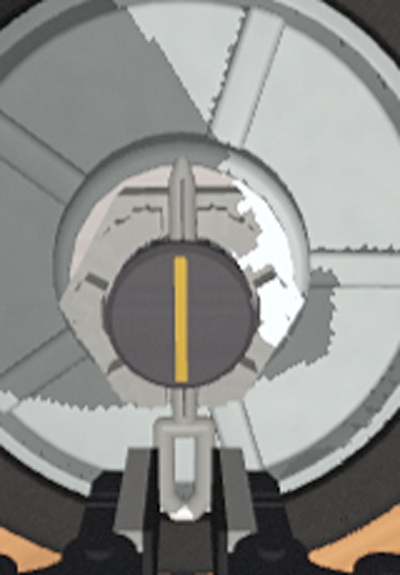

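```bash
python3 -m pendant '[[0.02,0,0,0,0,0,-1],[0.04,0,0,0,0,0,-1],[0.05,0,0,0,0,0,-1],[0.06,0,0,0,0,0,-1],[0.07,0,0,0,0,0,-1],[0.08,0,0,0,0,0,-1],[0.09,0,0,0,0,0,-1],[0.1,0,0,0,0,0,-1],[0.1,0,0,0,0,0,-1],[0.1,0,0,0,0,0,-1]]' 30
python3 al.py
python3 -m pendant '[[0,0,0,0,0,0,-1],[0.005,0,0,0,0,0,-1],[0.01,0,0,0,0,0,-1],[0.015,0,0,0,0,0,-1],[0.02,0,0,0,0,0,-1],[0.02,0,0,0,0,0,-1],[0.02,0,0,0,0,0,-1],[0.02,0,0,0,0,0,-1],[0.02,0,0,0,0,0,-1],[0.02,0,0,0,0,0,-1]]' 30
python3 al.py
```

```text
clock: 27.1
position: [0.5574, 0.1534, 0.1264]
ee_rot: [0.284, 0.959, 0.0, 0.0]
ft_force: [2.7, -1.6, -0.6]
grip_width: 0.139
grasp_force: 29.7
along 36.81706470210643 Falong -3.1875101607474057
clock: 28.35
position: [0.557, 0.1535, 0.1266]
ee_rot: [0.284, 0.959, 0.0, 0.001]
ft_force: [5.1, -3.9, -0.6]
grip_width: 0.139
grasp_force: 29.7
along 36.40118989176285 Falong -6.452397869459563
```

```bash
python3 -m pendant '[[-0.015,0,0,0,0,0,-1],[-0.025,0,0,0,0,0,-1],[-0.025,0,0,0,0,0,-1],[-0.025,0,0,0,0,0,-0.6],[-0.025,0,0,0,0,0,-0.4],[-0.025,0,0,0,0,0,-0.2],[-0.025,0,0,0,0,0,0],[-0.025,0,0,0,0,0,0.2],[-0.025,0,0,0,0,0,0.2],[-0.025,0,0,0,0,0,0.2]]' 20
python3 -m pendant '[[0,0,-0.2,0,0,0,0.2],[0,0,-0.5,0,0,0,0.2],[0,0,-0.8,0,0,0,0.2],[-0.2,0,-1,0,0,0,0.2],[-0.4,0,-1,0,0,0,0.2],[-0.4,0,-1,0,0,0,0.2],[-0.4,0,-1,0,0,0,0.2],[-0.4,0,-1,0,0,0,0.2],[-0.4,0,-1,0,0,0,0.2],[-0.4,0,-1,0,0,0,0.2]]'
python3 pin.py w11 .1125; python3 line.py w11
python3 - <<'E'
from h import *
im=np.load('w11.npz')['im']; cv2.imwrite('pics/w11c.png',cv2.resize(im[20:250,240:400,::-1],None,fx=2.5,fy=2.5,interpolation=cv2.INTER_CUBIC))
E
```

```text
clock: 29.6
position: [0.5572, 0.1535, 0.1263]
ee_rot: [0.284, 0.959, 0.0, -0.0]
ft_force: [-0.4, 0.3, -0.2]
grip_width: 0.602
grasp_force: 0.0
clock: 30.85
position: [0.574, 0.1427, 0.1763]
ee_rot: [0.284, 0.959, 0.0, -0.0]
ft_force: [-0.7, 0.8, -0.2]
grip_width: 0.595
grasp_force: 0.0
pin_eye [313.3 194.9] 0.67 [0.5566 0.1523 0.1125]
pin_eye [ 71.6 311.4] 0.43 [ 0.5321 -0.0715  0.1125]
0.62 [302.8, 90.9, 321.8, 205.3] 869 [0.53689123 0.16466614] -32.75505490332989 -0.048180575563159904 0.03168333249684632 ends [0.49637179 0.19073418] [0.56353664 0.14752392]
line [312 144] 132 [0.52583325 0.17141282] 147.91745813954867 0.025084606220050258
```

View pics/w11c.png

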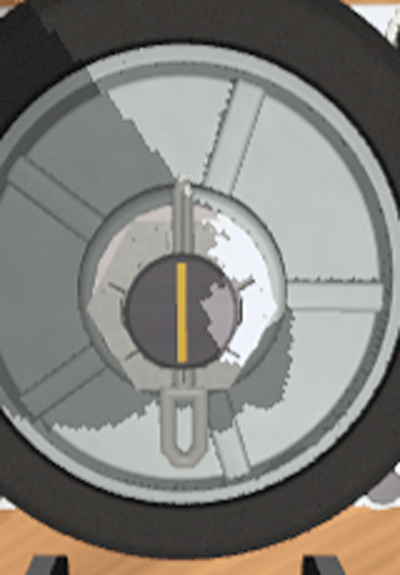

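The pin is through the hole with its eye against the nut, in line with the yellow mark, and the gripper is clear of it.

```bash
python3 -c "
from workcell import manip
print(manip.hand_in())"
```

```text
the job is handed in; nothing more can be done
None
```

The nut was turned until snug and on to the next slot in line with the cross hole. The split pin was slid home with about 6 N at most and let go, and the job was handed in at about 31 s; no verdict came back.

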